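# Make up a fish-supper tray and a drinks tray

### The arm

A 6-joint arm with a two-finger parallel gripper is mounted at the origin on a cart in front of the work surface, level with it; the furniture and walls round the work are solid. World frame = base frame: x ahead of the robot, y to its left, z up, the work surface at z = 0. Lengths are in mm, angles in rad, forces in N, time in s.
With the tool pointing down it reaches from about 325 to 875 mm from the base axis. Payload 4.4 kg.
Tool frame: the origin (TCP) lies on the centre line of the jaws, within the pads' length; the fingertips stand ahead of it and the grasp point (between the pads) lies 6 mm ahead of it (ctrl.tcp_to_tips is the z of the fingertips in the tool frame, in mm); z points along the fingers, y is the line along which they close (so a half turn about z gives the same grasp; the last joint's range is limited). The gripper opens to 85 mm and grips with 20 to 120 N. Pads are 22 mm wide; open, the fingers measure 114 mm over their backs; the gripper's body (76 mm by 85 mm) begins 54 mm behind the grasp point. The pads swing forward as they close: fully open they stand 13 mm farther back than shut.
Start: joints at [-1.466, 0.207, 1.542, -0, 1.393, -0.15], TCP at [144.917, -556.441, 256.282] pointing down, gripper open.
Joint ranges: [-2.73, 2.73], [-0.86, 2.22], [0.23, 2.46], [-1.11, 4.25], [0.08, 2.63], [-2.82, 2.82]. Speed limits (rad/s): [2.79, 2.79, 3.14, 3.14, 3.14, 3.14].

### API

Orientations are given as a 3x3 rotation matrix whose columns are the frame's x, y, z axes.
In Python, from plant import ctrl, sensors, optics gives the robot as it stands. Calls block until the motion is done:
- ctrl.move_ptp(position, orientation): joint-space move of the TCP to a pose.
- ctrl.move_l(position, rot=None, vel=150, threshold=None): straight line of the TCP; rot=None keeps the orientation; vel is the mean speed in mm/s. With threshold (N) it stops when the force on the tool has changed by that much, and returns True; else False.
- ctrl.set_joints(angles): joint-space move.
- ctrl.gripper_to(opening, force=None): finger opening in mm; force is the grip in N (None keeps the last); returns when the fingers have stopped.
- ctrl.hold(seconds).
- ctrl.solve_ik(position, orientation): joint angles nearest the present ones, or None.
- sensors.read_state(): the state.
- optics.grab_frame(name): name is "scene" or "top"; returns (picture, depth): 400x640x3 uint8, red, green, blue; 400x640 float32, mm along the optical axis (not along the pixel's ray), 0 where there is no reading.
- optics.camera_params(name): a dict with "mtx" (3x3 intrinsics, pixels), "R" (3x3) and "t" (3): a world point X has camera coordinates R X + t. Camera axes: x right, y down, z forward; pixel columns grow to the right and rows downward; lengths in mm; the calibration is good to about 2 mm. A picture is of the moment at which its call begins. camera_params takes no time and is no camera call.
A pose or a line that the arm cannot do raises ctrl.MotionError and nothing moves.
- ctrl.finish_job(): hands the job in; it is judged then, once.
The state is a dict: "t": time; "q": joint angles; "qvel": joint speeds; "tau": joint torques, N m; "eef_pos": TCP position; "eef_rot": TCP orientation; "force": force on the tool from outside, world axes, zero at the start; "wrist_torque": the same for the moment, N m; "grip_width": finger opening in mm; "grasp_force": force on a finger pad.
Only numpy, scipy, OpenCV 4.12 (cv2) and the standard library are available. Lean on these libraries where they do the work, as an engineer would, in place of code of your own. Each camera call takes 0.05 s, during which the arm holds its last target. There are 200 camera calls.

### The job

Make up two kits from the stock standing between the two wooden pocket trays. On the wide tray goes the fish-supper kit: the pepper mill upright in the large square pocket, the salt shaker upright in the smaller square pocket and the lemon lying lengthwise in the oblong pocket; on the narrow tray goes the drinks kit: the jigger upright in the square pocket and the lime lying lengthwise in the oblong pocket. Everything sits right down on its pocket floor; leave the olive jar, the small cup and the tumbler where they are.

Things in the scene. Friction and masses are not known exactly. Their poses are not given: they have to be found in the camera images.
- supper_tray: Wide fixed wooden tray, 182 (x) x 176 (y) x 14 mm, three flat pockets 8 mm deep (floor 6 mm above worktop). Origin: centre of underside; x to its far side, y left, z up; yaw within 0.2 rad. Pocket centres in its frame, mm: far left, large square 82 x 82 at (42, 39); far right, smaller square 68 x 68 at (42, -45); near, oblong 74 (x) x 108 (y) at (-45, 0). Left or right of the stock.
- drinks_tray: Narrow fixed wooden tray, 176 (x) x 104 (y) x 14 mm, two flat pockets 8 mm deep (floor 6 mm above worktop). Origin: centre of underside; x to its far side, y left, z up; yaw within 0.2 rad. Pocket centres in its frame, mm: far, square 70 x 70 at (41, 0); near, oblong 66 (x) x 86 (y) at (-43, 0). On the other side of the stock from the wide tray.
- pepper_mill: Turned wooden pepper mill standing upright, 170 mm tall, foot 58 mm across; its head is about 49 mm across between 123 and 159 mm above the underside and a small steel knob tops it; nothing turns. About 0.18 kg. Origin: centre of its underside, z up.
- salt_shaker: Glass salt shaker with a domed metal top, standing upright, 90 mm tall, round, 44 mm across up to 74 mm high. About 0.1 kg. Origin: centre of its underside, z up.
- lemon: Yellow lemon lying on its side, 80 mm long along its y axis, 53 mm across (x), 51 mm high: the longer of the two fruits. About 0.09 kg. Take it across the middle and set it down the same way up. Origin: underside below its middle, z up.
- jigger: Steel double-cone bar measure standing upright, 84 mm tall, 46 mm across (solid to the touch as a 46 mm barrel). About 0.09 kg. Origin: centre of its underside, z up.
- lime: Green lime lying on its side, 56 mm long along its x axis, 46 mm across (y), 43 mm high: the smaller of the two fruits. About 0.06 kg. Take it across the middle and set it down the same way up. Origin: underside below its middle, z up.
- olive_jar: Bystander: glass jar of olives with a screw lid, 69 mm across, 84 mm tall, behind the stock. (Wall cabinets hang above this row: fronts at x = 0.60 m, undersides 0.47 m above the worktop; keep the wrist clear of them.) Origin: centre of its underside.
- small_cup: Bystander: small painted cup with a handle, 58 x 71 mm, 47 mm tall, behind the stock. Origin: centre of its underside, handle included.
- tumbler: Bystander: clear glass tumbler, 76 mm across, 86 mm tall, behind the stock. Origin: centre of its underside.

How it is judged:
By the outcome, as a careful person would: the job done as asked, in the order asked, and still so for the second after the job is handed in, with the robot touching nothing.
It also fails if it takes over 136 s, if anything falls off the work surface, if the arm or the gripper's body presses on something with over 40 N, if the wrist force passes 120 N, or if a joint passes its speed limit or range.

## Working session

There is one attempt and no reset: what is moved stays moved. The work goes in short steps, each a Python script; the robot and the scene stay as the last script left them, time stands still between calls to the robot, and variables do not carry over. Pictures are saved under pics/ and viewed, at most 14 in all, crops included, and the job is handed in when it is done.

```bash
ls; mkdir -p pics
python3 - <<'E'
from plant import ctrl, sensors, optics
import cv2,numpy as np
for n in ("top","scene"):
    p,d=optics.grab_frame(n); cv2.imwrite(f"pics/{n}0.png",p[:,:,::-1]); np.save(f"{n}0.npy",d)
    c=optics.camera_params(n); print(n,c)
print(ctrl.tcp_to_tips, sensors.read_state()["t"])
E
```

```text
pics
top {'mtx': array([[422.08617271,   0.        , 322.65974151],
       [  0.        , 422.08617271, 200.689305  ],
       [  0.        ,   0.        ,   1.        ]]), 'R': array([[-0.00412924, -0.99982374,  0.01831494],
       [-0.99903902,  0.00332544, -0.04370323],
       [ 0.04363462, -0.0184778 , -0.99887666]]), 't': array([ -11.13989672,  520.55730884, 1304.50862535])}
scene {'mtx': array([[413.69759961,   0.        , 321.78118182],
       [  0.        , 413.69759961, 194.2377362 ],
       [  0.        ,   0.        ,   1.        ]]), 'R': array([[-0.75048885, -0.66071141,  0.01506377],
       [-0.32727252,  0.35174681, -0.8770216 ],
       [ 0.57415954, -0.66312489, -0.48021475]]), 't': array([418.42295685, 200.3054505 , 794.89046594])}
25.0 0.1
```

View pics/top0.png

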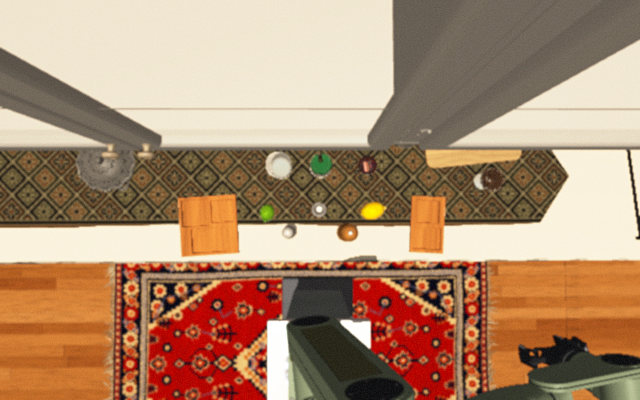

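View pics/scene0.png

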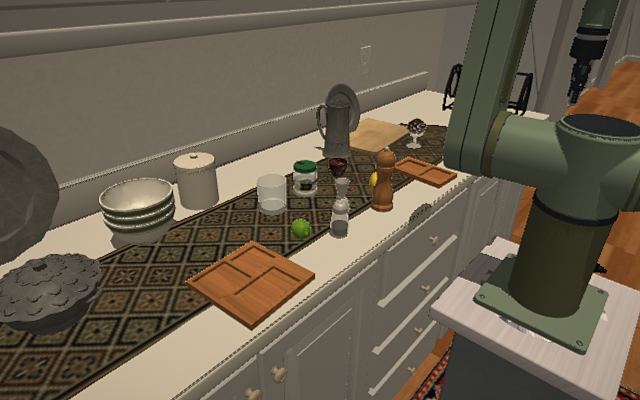

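The top view shows the wide tray at (209,224) and the narrow tray at (428,223). The stock between them is lime (267,213), salt (289,231), jigger (319,210), pepper mill (347,232) and lemon (373,211). I'll measure them next from depth and colour.

```bash
cat > h.py <<'E'
import numpy as np,cv2
from plant import ctrl, sensors, optics
def cloud(n,d):
    c=optics.camera_params(n); v,u=np.indices(d.shape); K=c["mtx"]
    P=np.stack([(u-K[0,2])/K[0,0]*d,(v-K[1,2])/K[1,1]*d,d],-1)
    return (P-c["t"])@c["R"]
def ray(n,uv,z):
    c=optics.camera_params(n); K=c["mtx"]; o=-c["R"].T@c["t"]
    r=np.array([*uv,1.])@np.linalg.inv(K).T@c["R"]
    return o+r*(z-o[2])/r[2]
E
python3 - <<'E'
from h import *
img=cv2.imread("pics/top0.png")
c=img[180:265,165:460]; cv2.imwrite("pics/crop0.png",cv2.resize(c,None,fx=2.7,fy=2.7,interpolation=cv2.INTER_CUBIC))
D=np.load("top0.npy");P=cloud("top",D)
roi=np.zeros(D.shape,bool);roi[150:265,165:460]=1
roi&=D>0
m=(P[...,2]>25)&(P[...,2]<200)&roi
n,l,s,ce=cv2.connectedComponentsWithStats(m.astype(np.uint8))
for i in range(1,n):
    if s[i,4]<30: continue
    Q=P[l==i];zm=Q[:,2].max()
    T=Q[Q[:,2]>np.percentile(Q[:,2],50)]
    xy=Q[:,:2].astype(np.float32);r=cv2.minAreaRect(xy)
    print("px",ce[i].round(1),s[i,4],"zmax",zm.round(1),"mean",Q.mean(0).round(1),"min",Q.min(0).round(),"max",Q.max(0).round(),"topmean",T.mean(0).round(1),"rect",np.round(r[0]),np.round(r[1]),round(r[2]))
# trays by colour
hsv=cv2.cvtColor(img,cv2.COLOR_BGR2HSV)
for x0,x1 in((170,250),(400,455)):
    w=np.zeros(D.shape,bool);w[188:260,x0:x1]=1
    m=w&(hsv[...,0]<18)&(hsv[...,1]>120)&(hsv[...,2]>120)
    n,l,s,ce=cv2.connectedComponentsWithStats(m.astype(np.uint8));i=1+s[1:,4].argmax()
    v,u=np.where(l==i);W=np.array([ray("top",(a,b),13)[:2] for a,b in zip(u,v)],np.float32)
    print("tray",s[i],W.mean(0),cv2.minAreaRect(W),"z",np.median(P[l==i][:,2]))
W=P[240:256,255:400]; print("table z",np.median(W[...,2]))
D=np.load("scene0.npy")
E
```

```text
px [276.7 161.8] 216 zmax 92.8 mean [635.7 125.5  60.9] min [588.  83.  25.] max [662. 156.  93.] topmean [634.1 126.5  78.5] rect [625. 119.] [73. 74.] 86
px [320.5 164.1] 403 zmax 92.4 mean [625.9  -5.9  81.6] min [596. -41.  25.] max [660.  26.  92.] topmean [629.4  -5.5  86.2] rect [627.  -6.] [65. 63.] 60
px [367.3 164.3] 114 zmax 52.0 mean [ 630.7 -150.2   39.1] min [ 601. -176.   25.] max [ 658. -110.   52.] topmean [ 630.2 -148.7   46.1] rect [ 630. -146.] [63. 57.] 80
px [318.8 208.4] 128 zmax 88.6 mean [ 4.951e+02 -3.000e-01  6.530e+01] min [478. -19.  43.] max [511.  17.  89.] topmean [495.9  -0.7  77. ] rect [495.  -1.] [35. 33.] 90
px [372.3 210. ] 320 zmax 54.6 mean [ 490.2 -163.6   42.6] min [ 466. -205.   26.] max [ 515. -128.   55.] topmean [ 490.1 -165.5   47.8] rect [ 491. -165.] [58. 65.] 49
px [266.5 212.2] 186 zmax 47.6 mean [485.  158.6  36.3] min [461. 139.  25.] max [510. 179.  48.] topmean [485.8 158.8  40.3] rect [486. 159.] [41. 49.] 90
px [347.5 232. ] 300 zmax 174.1 mean [426.6 -80.2 135.6] min [ 399. -107.   32.] max [451. -58. 174.] topmean [425.7 -83.9 157.5] rect [425. -83.] [49. 52.] 90
px [288.6 231.6] 162 zmax 93.6 mean [426.7  89.3  71. ] min [406.  72.  27.] max [446. 112.  94.] topmean [425.3  93.1  86.2] rect [426.  92.] [40. 40.] 0Traceback (most recent call last):
  File "<stdin>", line 21, in <module>
  File "h.py", line 8, in ray
    c=optics.camera_params(n); K=c["mtx"]; o=-c["R"].T@c["t"]
ValueError: time passes only in moves, steps and waits
```

View pics/crop0.png

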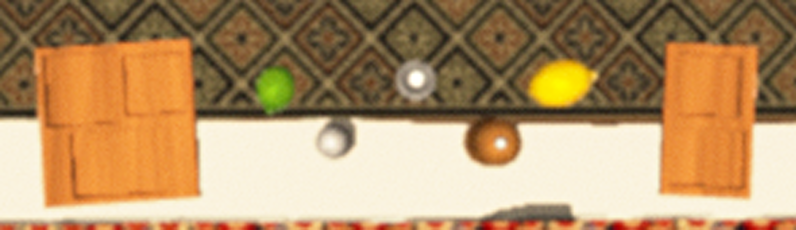

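The crop matches the layout given: tray rotations of about ±3°, lemon axis tilted slightly, lime roughly aligned with x. Next I'll fit the trays, fruit axes and cross-check with the scene camera.

Run:
```python
from h import *
from plant import optics
from scipy.ndimage import binary_fill_holes
par={n:optics.camera_params(n) for n in("top","scene")}
def rayv(n,u,v,z):
    c=par[n];K=c["mtx"];o=-c["R"].T@c["t"]
    r=(np.stack([u,v,np.ones_like(u)],-1).astype(float)@np.linalg.inv(K).T)@c["R"]
    return o+r*((z-o[2])/r[:,2])[:,None]
for n in("top","scene"):
    img=cv2.imread(f"pics/{n}0.png");D=np.load(f"{n}0.npy");P=cloud(n,D)
    hsv=cv2.cvtColor(img,cv2.COLOR_BGR2HSV);H,S,V=cv2.split(hsv)
    inr=(D>0)&(P[...,0]>340)&(P[...,0]<600)&(abs(P[...,1])<420)
    print(n,"table z",np.median(P[inr&(abs(P[...,2])<15)&(V>150)&(S<60)][:,2]))
    for s in(1,-1):
        m=inr&(H<18)&(S>100)&(V>80)&(P[...,2]<30)&(s*P[...,1]>(195 if s>0 else 215))
        m=cv2.morphologyEx(m.astype(np.uint8),cv2.MORPH_OPEN,np.ones((3,3)))
        nn,l,st,_=cv2.connectedComponentsWithStats(m);i=1+st[1:,4].argmax()
        k=binary_fill_holes(l==i);v,u=np.where(k);W=rayv(n,u,v,14)[:,:2].astype(np.float32)
        print(" tray",s,W.mean(0).round(1),[np.round(x,1) for x in cv2.minAreaRect(W)],"zmed",np.median(P[k][:,2]).round(1))
    for nm,c in(("lemon",(22,34)),("lime",(40,75))):
        m=inr&(H>c[0])&(H<c[1])&(S>150)&(V>60)&(P[...,2]>8)
        nn,l,st,_=cv2.connectedComponentsWithStats(m.astype(np.uint8));i=1+st[1:,4].argmax()
        v,u=np.where(l==i);W=rayv(n,u,v,25)[:,:2];w,E=np.linalg.eigh(np.cov(W.T));r=cv2.minAreaRect(W.astype(np.float32))
        print(" ",nm,st[i,4],"mean",W.mean(0).round(1),"axis deg",np.degrees(np.arctan2(E[1,1],E[0,1])).round(1),"lens",(4*np.sqrt(w)).round(1),"cloud z max",P[l==i][:,2].max().round(1),"Pxyz",P[l==i].mean(0).round(1))
    if n=="scene":
        for nm,(x,y) in dict(jig=(495,-1),mill=(426,-83),salt=(426,92)).items():
            k=inr&(np.hypot(P[...,0]-x,P[...,1]-y)<40)&(P[...,2]>20);Q=P[k];print(" ",nm,k.sum(),Q.mean(0).round(1),Q.min(0).round(),Q.max(0).round())
```

```text
top table z 0.07858627503493269
 tray 1 [448.4 335.5] [array([455. , 337.2]), array([202. , 172.3]), np.float64(1.9)] zmed 8.2
 tray -1 [ 454.8 -341.4] [array([ 464.9, -343.7]), array([128.6, 212.1]), np.float64(87.1)] zmed 8.0
  lemon 248 mean [ 488.8 -165.2] axis deg 106.0 lens [44.8 68.2] cloud z max 54.6 Pxyz [ 488.4 -162.5   44.9]
  lime 28 mean [468.  159.4] axis deg 122.5 lens [16.4 30.7] cloud z max 44.6 Pxyz [468.  158.4  33.9]
scene table z -0.8275308011004118
 tray 1 [435.9 343. ] [array([440.9, 339. ]), array([192. , 174.4]), np.float64(3.3)] zmed 6.2
 tray -1 [ 440.8 -332.4] [array([ 444.5, -334. ]), array([115.3, 186.3]), np.float64(84.9)] zmed 7.6
  lemon 4 mean [ 510.1 -178.1] axis deg 124.9 lens [nan 34.] cloud z max 46.1 Pxyz [ 488.4 -144.2   44.5]
  lime 164 mean [473.5 162.7] axis deg 128.8 lens [36.8 73.1] cloud z max 42.4 Pxyz [469.  167.4  29.2]
  jig 266 [491.    2.   61.3] [473. -19.  21.] [512.  19.  84.]
  mill 982 [414.9 -70.2  93.3] [394. -99.  20.] [445. -56. 169.]
  salt 479 [416.  102.2  55.3] [401.  79.  20.] [439. 115.  89.]<stdin>:24: RuntimeWarning: invalid value encountered in sqrt
```

Run:
```python
from h import *
img=cv2.imread("pics/top0.png");P=cloud("top",np.load("top0.npy"))
for nm,C in dict(wide=[(36,48),(191,39),(200,195),(47,206)],narrow=[(668,43),(757,46),(750,197),(660,194)]).items():
    W=np.array([ray("top",((a+.5)/2.7-.5+165,(b+.5)/2.7-.5+180),13)[:2] for a,b in C])
    e=np.diff(np.vstack([W,W[:1]]),axis=0)
    print(nm,W.round(1).tolist(),"centre",W.mean(0).round(1),"len",np.hypot(*e.T).round(1),"ang",(np.degrees(np.arctan2(e[:,1],e[:,0]))%90).round(1))
c=img[190:225,250:400]; cv2.imwrite("pics/fruit.png",cv2.resize(c,None,fx=5.3,fy=5.3,interpolation=cv2.INTER_CUBIC))
H,S,V=cv2.split(cv2.cvtColor(img,cv2.COLOR_BGR2HSV))
S0=cv2.imread("pics/scene0.png")
a=S0[235:330,180:320];b=S0[150:195,385:460]
a=cv2.resize(a,(700,475));cv2.imwrite("pics/widetray.png",a)
for nm,(x,y),z in(("lime",(486,159),22),("lemon",(490,-165),26)):
    m=(np.hypot(P[...,0]-x,P[...,1]-y)<60)&(P[...,2]>18)&(S>90)&((H>20)&(H<75))
    n,l,st,_=cv2.connectedComponentsWithStats(m.astype(np.uint8));i=1+st[1:,4].argmax()
    v,u=np.where(l==i);W=np.array([ray("top",q,z)[:2] for q in zip(u.tolist(),v.tolist())],np.float32)
    w,E=np.linalg.eigh(np.cov(W.T));print(nm,len(u),W.mean(0),cv2.fitEllipse(cv2.convexHull(W)),"lens",4*np.sqrt(w),"axis",np.degrees(np.arctan2(E[1,1],E[0,1])))
```

```text
wide [[531.9, 434.8], [541.7, 257.7], [363.1, 246.6], [351.5, 420.4]] centre [447.1 339.9] len [177.3 179.  174.1 181. ] ang [3.2 3.6 3.8 4.6]
narrow [[535.4, -292.9], [531.6, -396.5], [357.3, -385.5], [361.3, -281.3]] centre [ 446.4 -339.1] len [103.7 174.7 104.2 174.5] ang [87.9 86.4 87.8 86.2]
lime 197 [485.35358 160.09557] ((485.1377258300781, 160.2576141357422), (42.18840408325195, 53.67888641357422), 78.23491668701172) lens [43.82411171 54.63157536] axis 167.1380954815128
lemon 302 [ 489.65298 -166.01514] ((490.0818786621094, -166.6452178955078), (47.50614547729492, 75.70660400390625), 15.062419891357422) lens [48.59591103 76.38190875] axis 104.58922066497165
```

View pics/fruit.png

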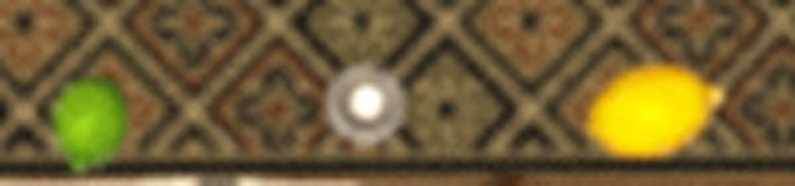

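The fruit crop shows the lime's tip near (82,165), so its long axis is mostly along x, and the lemon is tilted about 15° with its stem at (715,95). The fits agree with this, and the tray corners match the given sizes within 2–4 mm. I'll start with the lemon.

```bash
cat >> h.py <<'E'
TR={"w":((447.1,339.9),.066),"n":((446.4,-339.1),-.055)}
def pocket(t,p):
    (x,y),a=TR[t]; c,s=np.cos(a),np.sin(a)
    return np.array([x+c*p[0]-s*p[1],y+s*p[0]+c*p[1]])
def rot(a):
    y=np.array([np.cos(a),np.sin(a),0]);z=np.array([0,0,-1.])
    return np.column_stack([np.cross(y,z),y,z])
def best(xy,z,a):
    q=sensors.read_state()["q"]; o=[]
    for k in(-1,0,1):
        s=ctrl.solve_ik([*xy,z],rot(a+k*np.pi))
        if s is not None: o.append((max(np.abs(np.array(s)-q)),a+k*np.pi))
    return min(o)[1]
def say(m):
    s=sensors.read_state();print(m,"t",round(s["t"],1),np.round(s["eef_pos"],1),"w",round(s["grip_width"],1),"gf",np.round(s["grasp_force"],1),"F",np.round(s["force"],1),"q6",round(s["q"][5],2))
def pick(xy,a,zp,force,hov=250,op=85):
    ctrl.gripper_to(op); a=best(xy,hov,a)
    ctrl.move_ptp([*xy,hov],rot(a)); ctrl.move_l([*xy,zp],vel=150); say("at")
    ctrl.gripper_to(0,force); say("grip")
    ctrl.move_l([*xy,hov+20],vel=150); say("up")
def place(xy,a,zp,op,hov=270,out=None):
    a=best(xy,hov,a)
    ctrl.move_ptp([*xy,hov],rot(a)); say("hover"); ctrl.move_l([*xy,zp+18],vel=150)
    print("contact",ctrl.move_l([*xy,zp+4],vel=25,threshold=4)); say("down")
    ctrl.gripper_to(op); ctrl.hold(.2); ctrl.move_l([*xy,out or hov],vel=150); say("out")
def snap(n,name,box=None,f=1):
    p,d=optics.grab_frame(n)
    if box: p=p[box[1]:box[3],box[0]:box[2]]
    cv2.imwrite(f"pics/{name}.png",cv2.resize(p[:,:,::-1],None,fx=f,fy=f,interpolation=cv2.INTER_CUBIC)); return d
E
python3 - <<'E'
from h import *
pick((489.9,-166.3),np.radians(14.6),33,25)
E
```

```text
at t 3.8 [ 490.7 -166.7   33.9] w 84.6 gf 0.0 F [0.2 0.5 0.2] q6 -0.75
grip t 4.2 [ 490.4 -166.6   33.8] w 50.7 gf 25.7 F [-0.7  0.5  5.5] q6 -0.75
up t 6.0 [ 489.3 -166.   268.8] w 50.5 gf 26.1 F [ 0.2 -0.  -0.3] q6 -0.75
```

Run:
```python
from h import *
place(pocket("w",(-45,0)),.066,33,66)
snap("scene","s1",(160,120,460,340),2.6)
```

```text
hover t 7.8 [402.8 336.3 270. ] w 50.7 gf 26.1 F [ 0.7 -0.1 -1.6] q6 0.47
contact True
down t 9.9 [402.3 337.   39.8] w 50.4 gf 26.5 F [-1.2 -0.3  5.3] q6 0.47
out t 12.1 [401.7 336.6 268.8] w 65.7 gf 0.0 F [0.1 0.6 0.4] q6 0.47
```

View pics/s1.png

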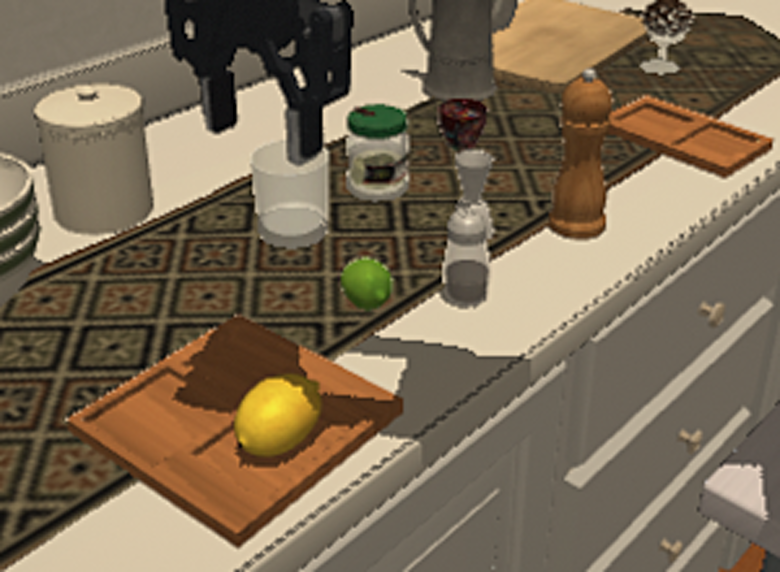

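The lemon sits at (275,415) in the near pocket, and contact came exactly at floor height. Next are the salt shaker and the mill.

Run:
```python
from h import *
pick((425.7,92.5),.066,56,30)
place(pocket("w",(42,-45)),.066,56,62,hov=270)
snap("scene","s2",(160,120,460,340),2.6)
pick((425.8,-83.7),.066,145,40,hov=260)
```

```text
at t 14.9 [426.5  92.6  56.8] w 84.8 gf 0.0 F [-0.   0.1  0.6] q6 -0.05
grip t 15.4 [426.2  92.5  56.7] w 39.0 gf 29.9 F [-0.9  0.3  5.8] q6 -0.05
up t 16.9 [425.   92.5 268.9] w 38.7 gf 30.2 F [ 0.9 -1.2 -1.7] q6 -0.05
hover t 17.8 [491.6 296.8 269.4] w 38.9 gf 30.2 F [-0.2 -0.4 -1.1] q6 0.33
contact True
down t 19.8 [492.  297.8  62.7] w 38.9 gf 30.8 F [-0.6 -0.3  3.5] q6 0.33
out t 21.8 [491.3 297.5 268.7] w 61.8 gf 0.0 F [-0.4  0.3  0. ] q6 0.33
at t 24.6 [426.6 -83.8 145.8] w 85.1 gf 0.0 F [ 0.1 -0.1  0.3] q6 -0.46
grip t 25.1 [426.6 -84.2 146.3] w 46.8 gf 40.7 F [-1.6  0.2  5.4] q6 -0.46
up t 26.1 [425.  -83.4 278.7] w 47.1 gf 41.3 F [ 0.3 -1.  -1.9] q6 -0.46
```

View pics/s2.png

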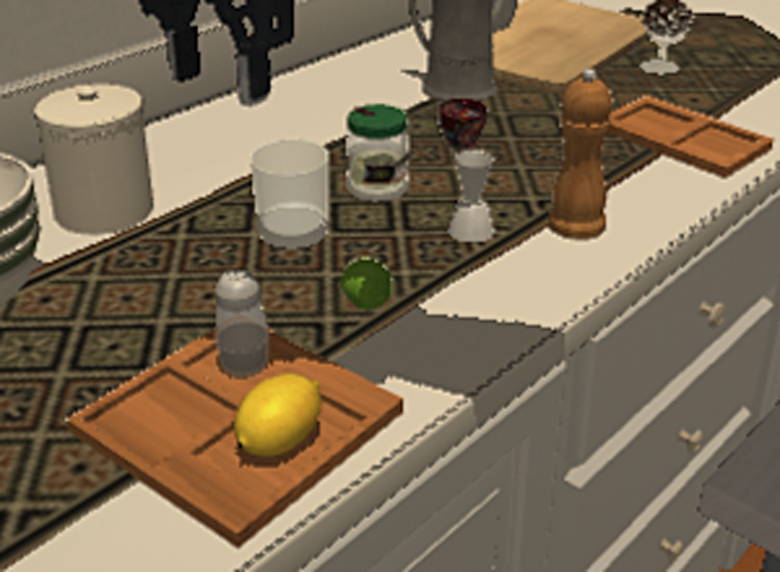

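The salt shaker stands in its pocket at (243,325), beside the lemon. Next I'll place the mill and then move the lime.

Run:
```python
from h import *
place(pocket("w",(42,39)),.066,145.5,66,hov=279)
pick((485.3,160),np.radians(77),32,22)
place(pocket("n",(-43,0)),-.055,32,58)
pick((495.3,-.6),.0,54,30)
place(pocket("n",(41,0)),-.055+np.pi/2,54,64)
ctrl.move_ptp([400,-100,300],rot(best((400,-100),300,0)))
d=snap("scene","s3",(160,120,480,340),2.5); d=snap("top","t3",(165,150,460,265),2.7); np.save("t3.npy",d); say("end")
```

```text
hover t 27.8 [487.  380.4 279. ] w 47.2 gf 41.3 F [ 0.1 -0.1 -2.5] q6 0.46
contact True
down t 29.2 [486.5 381.9 152.4] w 46.5 gf 41.7 F [-0.9  0.   4.9] q6 0.46
out t 30.8 [485.8 381.2 277.6] w 66.2 gf 0.0 F [-0.2  0.4  0.1] q6 0.46
at t 34.0 [486.2 160.2  32.9] w 85.1 gf 0.0 F [ 0.8 -0.2  0.6] q6 1.95
grip t 34.5 [485.8 159.9  32.5] w 42.3 gf 22.2 F [-0.4 -0.7  2.7] q6 1.95
up t 36.2 [484.7 159.9 268.8] w 42.5 gf 22.4 F [-1.1  0.4 -1.5] q6 1.95
hover t 38.0 [ 404.  -335.9  269.9] w 42.3 gf 22.4 F [-0.1 -0.8 -0.9] q6 2.34
contact True
down t 40.1 [ 403.5 -337.1   38.5] w 42.8 gf 22.7 F [-0.1 -1.1  3.8] q6 2.34
out t 42.3 [ 403.  -336.2  268.8] w 57.9 gf 0.0 F [ 0.4  0.1 -0.4] q6 2.34
at t 46.3 [496.2  -0.8  54.9] w 85.2 gf 0.0 F [ 0.  -0.4 -0.3] q6 -0.18
grip t 46.8 [495.6  -0.7  54.7] w 41.2 gf 30.5 F [-2.2 -0.5  6.2] q6 -0.18
up t 48.4 [494.6  -0.5 268.8] w 41.1 gf 30.4 F [-1.1  0.6 -0.6] q6 -0.18
hover t 49.7 [ 487.5 -340.4  269.6] w 40.8 gf 30.4 F [-0.   0.2 -1. ] q6 0.87
contact True
down t 51.6 [ 487.4 -341.4   60.8] w 41.1 gf 30.9 F [-1.2  0.3  3.5] q6 0.87
out t 53.7 [ 486.8 -340.9  268.6] w 64.3 gf 0.0 F [-1.1 -0.2 -0.1] q6 0.87
end t 55.0 [ 400.3 -100.6  299.9] w 64.4 gf 0.0 F [ 0.6  1.  -0. ] q6 -0.46
```

View pics/s3.png

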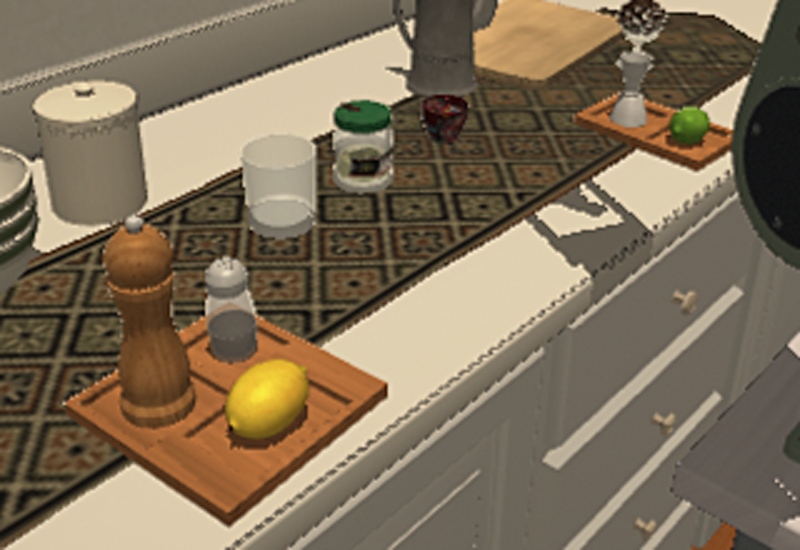

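View pics/t3.png

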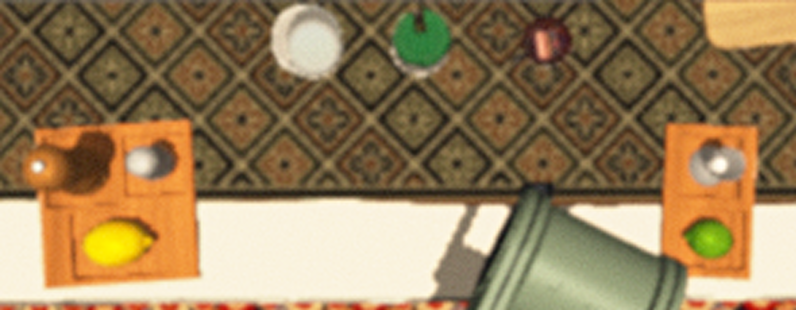

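Scene view: mill at (157,320), salt at (232,310) and lemon at (268,398) on the wide tray; jigger at (630,90) and lime at (690,125) on the narrow one. The bystanders haven't moved. I'll check heights and centres numerically before handing in.

Run:
```python
from h import *
P=cloud("top",np.load("t3.npy"));N=dict(mill=("w",(42,39)),salt=("w",(42,-45)),lemon=("w",(-45,0)),jigger=("n",(41,0)),lime=("n",(-43,0)))
for k,(t,p) in N.items():
    c=pocket(t,p);m=(np.hypot(P[...,0]-c[0],P[...,1]-c[1])<45)&(P[...,2]>24)&(P[...,2]<230)
    Q=P[m];T=Q[Q[:,2]>np.percentile(Q[:,2],60)];a=TR[t][1];d=T.mean(0)[:2]-c
    print(k,len(Q),"zmax",Q[:,2].max().round(1),"top offset",d.round(1),"min",(Q.min(0)[:2]-c).round(),"max",(Q.max(0)[:2]-c).round())
```

```text
mill 453 zmax 177.8 top offset [-0.6 -2.4] min [-27. -27.] max [24. 23.]
salt 198 zmax 99.6 top offset [1.9 0.1] min [-18. -22.] max [21. 18.]
lemon 339 zmax 63.8 top offset [ 0.4 -1. ] min [-25. -38.] max [26. 39.]
jigger 194 zmax 93.9 top offset [ 0.6 -4.5] min [-16. -17.] max [19. 21.]
lime 199 zmax 54.7 top offset [0.3 1.5] min [-22. -25.] max [22. 31.]
```

```bash
python3 -c "
from plant import ctrl
print(ctrl.finish_job())"
```

```text
the job is handed in; nothing more can be done
None
```

I put both kits in their pockets and handed the job in at about 55 s. The last check showed all five items within about 5 mm of their pocket centres and down at floor height, and the bystanders did not appear to have moved.

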